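Level the tilt stage and hold the split lens housing closed

ROBOT

A 6-joint arm with a two-finger parallel gripper is mounted at the origin on the work surface. World frame = base frame: x ahead of the robot, y to its left, z up, the work surface at z = 0. Lengths are in m, angles in rad, forces in N, time in s.
With the tool pointing down it reaches from about 0.375 to 0.925 m from the base axis. Payload 5.7 kg.
Tool frame: the origin (TCP) lies at the very end of the fingers, on their centre line; the grasp point (between the pads) lies 19 mm behind it; z points along the fingers, y is the direction in which the jaws open and shut (so a half turn about z gives the same grasp; the last joint's range is limited). The gripper opens to 88 mm and grips with 3 to 60 N. Pads are 20 mm wide; open, the fingers measure 115 mm over their backs; the gripper's body (75 mm by 178 mm) begins 61 mm behind the grasp point.
Start: joints at [1.034, 0.359, 1.51, -0, 1.272, -0.115], TCP at [0.246, 0.547, 0.223] pointing down, gripper open.
Joint ranges: [-2.97, 2.97], [-1.01, 2.36], [0.21, 2.38], [-0.96, 4.11], [0.2, 2.71], [-2.98, 2.98]. Speed limits (rad/s): [2.39, 2.39, 3.14, 3.14, 3.14, 3.14].

INTERFACE

Orientations are given as [roll, pitch, yaw] about the fixed x, y, z axes, in that order (R = Rz(yaw) Ry(pitch) Rx(roll)).
In Python, from plant import bot, eyes gives the robot as it stands.
- The arm moves only by the tool send_rows, never from a script. Its argument "moves" is text: rows parted by semicolons, each of 6 numbers parted by spaces: the shift along the tool's x, y, z in m, then the turn, a rotation vector about the tool's x, y, z in degrees. A call has 1 to 20 rows; each row is the pose to reach, as a shift and turn from the pose commanded when the call began, along the tool's axes at that moment; what a row does not reach only later rows make up. A row lasts 1/10 s, in which the tool goes at most 50 mm and 8.59 degrees, less where a joint would pass 70% of its speed; a pose out of reach is approached as far as the arm can. A call with a gripper value outside its range is refused whole. "jaw" is the gripper's target within -1 to 1 (fully open at 1, half-way at 0, shut at -1), set as the call begins (left out, the last holds). The fingers move at their own pace and stop on an object; the grip force is fixed at half the most. Time passes only in rows, so rows that repeat a pose let the fingers close. It gives the time, the measured TCP pose, the force and the opening at its end, in the units of the state.
- bot.state(): the state, without advancing time (a new reading comes with each control period).
- eyes.snapshot(name): name is "scene" or "top"; returns the picture (400x640x3 uint8, blue, green, red); there is no depth.
- eyes.camera_params(name): a dict with "intrinsics" (3x3 intrinsics, pixels), "R" (3x3) and "t" (3): a world point X has camera coordinates R X + t. Camera axes: x right, y down, z forward; pixel columns grow to the right and rows downward; lengths in m; the calibration is good to about 2 mm. A picture is of the moment at which its call begins. camera_params takes no time and is no camera call.
- bot.hand_in(): hands the job in, once; it reports no verdict.
The state is a dict: "t": time; "qpos": joint angles; "joint_vel": joint speeds; "joint_efforts": joint torques, N m; "ee_pos": TCP position; "ee_rot": TCP orientation; "contact_force": force on the tool from outside, world axes, zero at the start; "moment": the same for the moment, N m; "finger_gap": finger opening in m.
Only numpy, scipy, OpenCV 4.12 (cv2) and the standard library are available. Lean on these libraries where they do the work, as an engineer would, in place of code of your own. Each camera call takes 0.05 s, during which the arm holds its last target. There are 200 camera calls.

TASK

Turn the gearbox knob until the tilting platform sits level. Then set the loose upper housing half onto the two dowels of the lower half on the platform, the large hole over the large dowel, and press it down against the spring plungers until the two halves meet all round. Finish still holding it pressed shut, since the springs open the gap when it is let go, and leave the other things on the table alone.

Things in the scene. Friction and masses are not known exactly. Their poses are not given: they have to be found in the camera images.
- stage: grey base plate of the tilt stage, fixed, 120 mm along its x, 300 mm along its y (y = -200 to +100), 12 mm thick. Origin on the table under the middle of the platform; x away from the robot (yaw up to 0.3 rad either way), z up. Uprights at y = +-86 (63 mm tall) carry a shaft along y, 50 mm above the table, on which the platform tilts. A grey gearbox, 56 x 56 x 70 mm tall, stands at y = -155.
- platform (a joint): tilt of the platform about the shaft, rad. 0 = level; positive = its far (+x) edge is low. Starts between 0.08 and 0.18. Driven by the knob alone: platform = 0.125 x knob; it stays where it is left.
- knob (a joint): turn of the gearbox knob, rad, positive anticlockwise from above, -1.75 to 1.75. 0 = platform level; starts between 0.64 and 1.44, so it is turned clockwise. At 0 the knob's bar lies along the stage's x, in line with the white marks on the gearbox top; at value q it is turned by q from there. About 0.08 N m turns it; no spring.
- knob_grip (a point): on the knob's vertical axis, 102 mm above the table, at the height to grip. The black knob on the gearbox is an upright bar 44 mm long, 14 mm thick (taken across the 14 mm), 76 to 114 mm above the table, with a white line along its top, on a 44 mm disc whose top is 76 mm above the table. The point's x runs along the bar.
- face (a point): middle of the mating face of the aluminium lower half, fixed on the platform and tilting with it: 44 mm above the shaft, 94 mm above the table when level. x away from the robot, y along the dowel line to the large dowel, z normal to the face. Two pads, 60 mm (x) by 50 mm (y), |y| = 20 to 70; between them a black lens barrel along x, 28 mm across, its axis in the face plane.
- plungers (a point): same point as face, fixed to the platform. At y = +-30 from it two brass spring plungers, 8 mm across, stand 5 mm proud of the face; together they push up with about 6 N at first touch and 14 N when flush, so when not pressed the upper half stands 5 mm off the face.
- dowel_big (a point): tip of the large steel dowel, 14 mm across, at y = +50 of the face; it stands 26 mm above the face, the top 8 mm tapering to 7.6 mm across.
- dowel_small (a point): tip of the small steel dowel, 10 mm across, at y = -50 of the face; 26 mm above the face, the top 8 mm tapering to 3.6 mm across.
- cover: loose upper housing half, aluminium, about 0.33 kg, standing on its mating underside. Origin in the middle of the underside, z up, y along the hole line to the large hole; 60 mm (x) by 140 mm (y), 60 mm tall. Two end pads 20 mm thick (|y| = 20 to 70) with vertical through holes. Starts yawed up to 0.5 rad from the robot's axes. Closed: origin at the face point, axes the same way.
- cover_grip (a point): in the upper half's bridge block, 43 mm above the underside: 40 mm (x) by 64 mm (y), from 18 to 60 mm above the underside, over the middle, a straight passage along x below it for the lens barrel. Take it across the 40 mm (along x) from above; the pads' top is 20 mm above the underside.
- hole_big (a point): bottom mouth of the large hole of the upper half, 15.5 mm across, at y = +50 of the cover.
- hole_small (a point): bottom mouth of the small hole of the upper half, 11.5 mm across, at y = -50 of the cover.
- screwdriver: bystander, to be left alone: a yellow-handled screwdriver lying on the table; origin under its middle.
- hexkey: bystander, to be left alone: a dark L-shaped hex key, 100 mm long, lying flat; origin under its middle.
- lens_ring: bystander, to be left alone: a black lens ring, 50 mm across, 12 mm high; origin under its middle.
- post: bystander, to be left alone: a steel optical post, 25 mm across, 81 mm tall, standing; origin under its middle.
- screw_jar: bystander, to be left alone: a small pale jar with a white cap, 56 mm across, 60 mm tall; origin under its middle.
- dust_cap: bystander, to be left alone: a black round dust cap, 60 mm across, 18 mm high; origin under its middle.
- connector_box: bystander, to be left alone: a grey connector box, 50 x 80 x 30 mm; origin under its middle.
Things that resemble listed ones, but are neither listed nor needed, are in the scene too. Leave any green or turquoise look-alike of the cover alone.

How it is judged:
On the way, in this order (a step that is already met when the one before it is completed fails the run):
1. the platform has been levelled (within 0.03 rad) with the upper half still standing on the table (value of joint platform between -0.03 and 0.03 rad and height (world z) of cover below 0.01 m), for 0.2 s.
2. the upper half is lifted by the gripper (height (world z) of cover above 0.04 m and contact force between the fingers and cover above 1 N), for 0.1 s.
At the end, for the whole second after the job is handed in: Platform level within 0.03 rad; upper half on both dowels, large hole on large dowel, centred within 3 mm, gap under 2 mm at both dowels, square within 0.04 rad (yaw 0.06), at rest, pressing on the lower half with over 8 N, the gripper's fingers still on it (over 3 N) (value of joint platform between -0.03 and 0.03 rad and distance between hole_big and face below 0.055 m and horizontal distance between cover and face below 0.003 m and y of hole_big in the frame of face above 0.046 m and y of hole_small in the frame of face below -0.046 m and z of each of hole_big, hole_small in the frame of face below 0.002 m and angle between the z axis of cover and the z axis of face, either way round below 0.04 rad and angle between the y axis of cover and the y axis of face, either way round below 0.06 rad and contact force between cover and stage above 8 N and contact force between the fingers and cover above 3 N and linear speed of cover below 0.02 m/s); the arm keeps its last pose, push and grip.
It fails at once if one of the other things on the table is knocked about (moved more than 30 mm) (distance of any of screwdriver, hexkey, lens_ring, post, screw_jar, dust_cap, connector_box from where it was at the start of the episode above 0.03 m).
It also fails if it takes over 51 s, if anything falls off the work surface, if the arm or the gripper's body presses on something with over 40 N, if the wrist force passes 120 N, or if a joint passes its speed limit or range.

## Working session

There is one attempt and no reset: what is moved stays moved. The work goes in short steps, Python scripts to look and compute and a tool call to move; the robot and the scene stay as the last step left them, time stands still between calls to the robot, and variables do not carry over. Pictures are saved under pics/ and viewed, about 8 in all and at most 12, crops included, and the job is handed in when it is done.

Besides the shell and the picture viewer there is one more tool, called after "Call:" by a JSON object that holds its "api" and its "payload", one argument or row to a line. send_rows: Moves the arm, as the interface text tells. Its arguments: {"type":"object","properties":{"moves":{"type":"string"},"jaw":{"type":"number"}},"required":["moves"]}

```bash
mkdir -p pics; ls
python3 - <<'E'
from plant import bot, eyes
import cv2, numpy as np
np.set_printoptions(precision=4,suppress=True)
for n in("scene","top"):
    im=eyes.snapshot(n); cv2.imwrite(f"pics/{n}0.png",im)
    p=eyes.camera_params(n); print(n,p)
print(bot.state())
E
```

```text
pics
scene {'intrinsics': array([[425.4199,   0.    , 323.0644],
       [  0.    , 425.4199, 197.9653],
       [  0.    ,   0.    ,   1.    ]]), 'R': array([[-0.5338,  0.8456, -0.0073],
       [ 0.7098,  0.4434, -0.5474],
       [-0.4596, -0.2973, -0.8369]]), 't': array([ 0.2852, -0.3266,  1.5277])}
top {'intrinsics': array([[378.192 ,   0.    , 316.4457],
       [  0.    , 378.192 , 199.7414],
       [  0.    ,   0.    ,   1.    ]]), 'R': array([[-0.0224, -0.9997, -0.0127],
       [-0.988 ,  0.024 , -0.1525],
       [ 0.1528,  0.0091, -0.9882]]), 't': array([0.0269, 0.5546, 1.1854])}
{'t': 0.1, 'qpos': array([ 1.0339,  0.3594,  1.5113, -0.    ,  1.2725, -0.1151]), 'joint_vel': array([ 0.0008, -0.0028, -0.0031,  0.0023, -0.0018, -0.0006]), 'joint_efforts': array([  0.0015, -51.6355, -27.1411,   0.0678,   0.0275,  -0.    ]), 'ee_pos': array([0.2453, 0.5469, 0.2219]), 'ee_rot': array([-3.14  , -0.0002,  2.7198]), 'contact_force': array([ 0.0118,  0.5298, -0.3281]), 'moment': array([ 0.0654,  0.0296, -0.0346]), 'finger_gap': 0.08749443279449752}
```

View pics/top0.png

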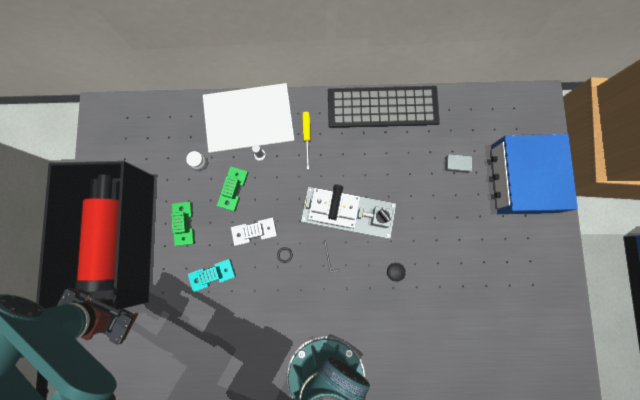

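View pics/scene0.png

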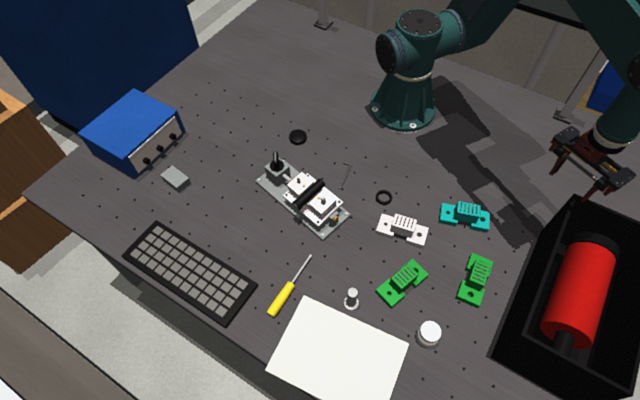

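In the top view the aluminium cover is at (254,232). The look-alikes are green at (232,188) and (182,223) and turquoise at (211,275). The stage is near (348,212), with the knob at (383,215). The uncoloured one fits the description, so I'll confirm it in an enlarged crop.

Run:
```python
import cv2, numpy as np
a=cv2.imread("pics/top0.png")[180:250,225:405]; b=cv2.imread("pics/scene0.png")[140:250,250:435]
a=cv2.resize(a,None,fx=4.3,fy=4.3,interpolation=2);b=cv2.resize(b,(a.shape[1]*6//10,int(110/185*a.shape[1]*.6)),interpolation=2)
b=cv2.copyMakeBorder(b,0,0,0,a.shape[1]-b.shape[1],0)
cv2.imwrite("pics/crop0.png",np.vstack([a,b])); print(a.shape,b.shape)
```

```text
(301, 774, 3) (276, 774, 3)
```

View pics/crop0.png

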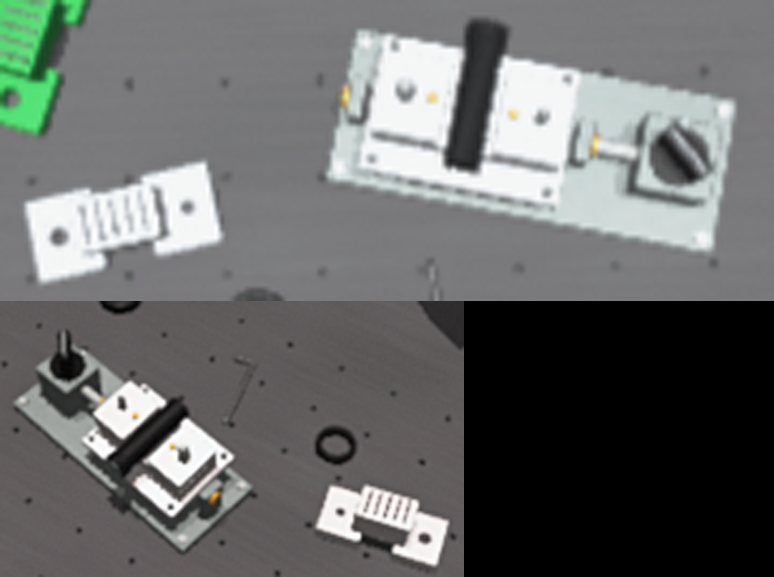

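Confirmed: the white cover with the large hole at its left (+y) end is the aluminium one, and the large dowel is also on the stage's left. The knob bar is turned anticlockwise from the stage x. Next I measure.

```bash
cat > h.py <<'E'
import cv2, numpy as np
from scipy.optimize import least_squares
from plant import bot, eyes
np.set_printoptions(precision=4,suppress=True)
P={n:eyes.camera_params(n) for n in("scene","top")}
def ray(n,px):
    p=P[n]; C=-p["R"].T@p["t"]; d=p["R"].T@np.linalg.solve(p["intrinsics"],[px[0],px[1],1]); return C,d
def plane(n,px,z):
    C,d=ray(n,px); return C+d*(z-C[2])/d[2]
def proj(n,X):
    p=P[n]; c=p["intrinsics"]@(p["R"]@np.asarray(X,float)+p["t"]); return c[:2]/c[2]
def dark(im,px,r=4):
    "darkness-weighted centroid of a dark spot on a white face"
    x,y=np.round(px).astype(int); g=cv2.cvtColor(im,cv2.COLOR_BGR2GRAY).astype(float)[y-r:y+r+1,x-r:x+r+1]
    w=np.clip(np.percentile(g,75)-15-g,0,None); Y,X=np.mgrid[y-r:y+r+1,x-r:x+r+1]
    yy,xx=np.mgrid[-r:r+1,-r:r+1]; w=w*(xx**2+yy**2<=r*r)
    return np.array([(w*X).sum(),(w*Y).sum()])/w.sum()
E
python3 - <<'E'
from h import *
T=cv2.imread("pics/top0.png");S=cv2.imread("pics/scene0.png")
ct=lambda x,y:(225+x/4.3-.4,180+y/4.3-.4)
f=185/464.4
cs=lambda x,y:(250+x*f-.4,140+(y-301)*f-.4)
for n,a,b in(("big",ct(59,237),cs(425,537)),("small",ct(187,207),cs(341,511))):
    for nm,im,s in(("top",T,a),("scene",S,b)):
        c=dark(im,s,3); print(n,nm,s,c,plane(nm,c,.02)[:2])
print("plate");pl=[plane("top",ct(*c),.012) for c in((362,30),(735,100),(712,249),(330,181))]
for p in pl:print(p[:2])
print("yaw edges",[np.arctan2(*(a-b)[[1,0]])+o for a,b,o in((pl[0],pl[1],-np.pi/2),(pl[3],pl[2],-np.pi/2),(pl[0],pl[3],0),(pl[1],pl[2],0))])
print("knob disc",plane("top",ct(680,155),.076)[:2])
print("knobline ends",plane("top",ct(668,130),.114)[:2],plane("top",ct(703,173),.114)[:2])
print("dowels top",[plane("top",ct(*c),.12)[:2] for c in((405,88),(541,116))],"scene",[plane("scene",cs(*c),.12)[:2] for c in((184,449),(122,401))])
for n in P: print(n,-P[n]["R"].T@P[n]["t"])
E
```

```text
big top (238.32093023255814, 234.71627906976744) [238.197  234.6184] [0.4495 0.2726]
big scene (418.9044788975022, 233.61378122308355) [418.8779 234.1326] [0.4512 0.2733]
small top (268.0883720930233, 227.73953488372092) [268.0947 227.736 ] [0.4697 0.1746]
small scene (385.4419465977606, 223.25633074935402) [385.2755 223.6108] [0.4715 0.1754]
plate
[0.6051 0.0389]
[ 0.543  -0.2477]
[ 0.429  -0.2241]
[0.4877 0.0657]
yaw edges [np.float64(-0.21317887234376243), np.float64(-0.19991985683733304), np.float64(-0.22495938398971693), np.float64(-0.20456413501769938)]
knob disc [ 0.4945 -0.1927]
knobline ends [ 0.5084 -0.1788] [ 0.4773 -0.2019]
dowels top [array([0.542 , 0.0062]), array([ 0.5197, -0.0891])] scene [array([0.5489, 0.0097]), array([ 0.5312, -0.0844])]
scene [1.0862 0.3579 1.1018]
top [0.3675 0.0028 1.2563]
```

```bash
cat >> h.py <<'E'
from scipy.spatial.transform import Rotation as Ro
def row(pos,yaw):
    "shift and turn from the present pose to tool-down pose (pos,yaw)"
    s=bot.state(); R=Ro.from_euler("xyz",s["ee_rot"]); G=Ro.from_euler("xyz",[np.pi,0,yaw])
    print("row",R.inv().apply(np.array(pos)-s["ee_pos"]).round(4),(R.inv()*G).as_rotvec(degrees=True).round(1))
E
python3 -c "
from h import *
row([.494,-.194,.16],.64)"
```

```text
row [-0.5302 -0.5741  0.0627] [ -0.1   0.1 119.2]
```

Call:
{"api": "send_rows", "payload": {
  "moves": "-0.53 -0.574 0.06 0 0 119;-0.53 -0.574 0.06 0 0 119;-0.53 -0.574 0.06 0 0 119;-0.53 -0.574 0.06 0 0 119;-0.53 -0.574 0.06 0 0 119;-0.53 -0.574 0.06 0 0 119;-0.53 -0.574 0.06 0 0 119;-0.53 -0.574 0.06 0 0 119;-0.53 -0.574 0.06 0 0 119;-0.53 -0.574 0.06 0 0 119;-0.53 -0.574 0.06 0 0 119;-0.53 -0.574 0.06 0 0 119;-0.53 -0.574 0.06 0 0 119;-0.53 -0.574 0.06 0 0 119;-0.53 -0.574 0.06 0 0 119;-0.53 -0.574 0.06 0 0 119;-0.53 -0.574 0.06 0 0 119;-0.53 -0.574 0.06 0 0 119;-0.53 -0.574 0.06 0 0 119;-0.53 -0.574 0.06 0 0 119"
}}

```text
t: 2.1
ee_pos: [0.4936, -0.1918, 0.1627]
ee_rot: [-3.141, 0.0, 0.644]
contact_force: [-0.3, -0.1, 0.2]
finger_gap: 0.0879
```

Call:
{"api": "send_rows", "payload": {
  "moves": "-0.002 0.002 0.04 0 0 0;-0.002 0.002 0.077 0 0 0;-0.002 0.002 0.077 0 0 0;-0.002 0.002 0.077 0 0 0"
}}

```text
t: 2.5
ee_pos: [0.4933, -0.1951, 0.0859]
ee_rot: [-3.14, 0.001, 0.644]
contact_force: [0.0, 0.2, 0.1]
finger_gap: 0.088
```

Call:
{"api": "send_rows", "payload": {
  "jaw": -1,
  "moves": "0 0 0 0 0 0;0 0 0 0 0 0;0 0 0 0 0 0;0 0 0 0 0 0;0 0 0 0 0 0;0 0 0 0 0 0;0 0 0 0 0 0;0 0 0 0 0 0"
}}

```text
t: 3.3
ee_pos: [0.4937, -0.1961, 0.0856]
ee_rot: [-3.141, 0.0, 0.643]
contact_force: [0.3, -0.2, 0.4]
finger_gap: 0.0274
```

Call:
{"api": "send_rows", "payload": {
  "moves": "0 0 0 0 0 0;0 0 0 0 0 0;0 0 0 0 0 0;0 0 0 0 0 0"
}}

```text
t: 3.7
ee_pos: [0.4915, -0.1936, 0.0853]
ee_rot: [-3.136, 0.001, 0.642]
contact_force: [-3.0, 7.5, 5.8]
finger_gap: 0.0135
```

```bash
python3 -c "
from h import *
s=bot.state();print(s['finger_gap'],s['contact_force'],s['moment'],s['ee_rot'],s['ee_pos'])
T=eyes.snapshot('top');cv2.imwrite('pics/top1.png',T)"
```

```text
0.0134668145036233 [-2.9717  7.4869  5.7585] [1.0662 0.6816 0.0059] [-3.1359  0.0009  0.6425] [ 0.4915 -0.1936  0.0853]
```

Call:
{"api": "send_rows", "payload": {
  "moves": "0 -0.003 0 0 0 0;0 -0.003 0 0 0 8;0 -0.003 0 0 0 16;0 -0.003 0 0 0 24;0 -0.003 0 0 0 32;0 -0.003 0 0 0 40;0 -0.003 0 0 0 48.8;0 -0.003 0 0 0 48.8;0 -0.003 0 0 0 48.8;0 -0.003 0 0 0 48.8"
}}

```text
t: 4.75
ee_pos: [0.4907, -0.19, 0.0854]
ee_rot: [-3.136, 0.004, -0.21]
contact_force: [0.1, 12.9, 5.3]
finger_gap: 0.0138
```

```bash
python3 -c "
from h import *
s=bot.state();print(s['finger_gap'],s['contact_force'],s['moment'],s['ee_rot'],s['ee_pos'])"
```

```text
0.013798515334334046 [ 0.0625 12.9411  5.3187] [2.2195 0.1398 0.0041] [-3.1363  0.0036 -0.2102] [ 0.4907 -0.19    0.0854]
```

Call:
{"api": "send_rows", "payload": {
  "jaw": 0.2,
  "moves": "0 -0.003 0 0 0 0;0 -0.003 0 0 0 0;0 -0.003 0 0 0 0;0 -0.003 0 0 0 0;0 -0.003 0 0 0 0;0 -0.003 -0.04 0 0 0;0 -0.003 -0.09 0 0 0;0 -0.003 -0.12 0 0 0"
}}

```text
t: 5.55
ee_pos: [0.4936, -0.1915, 0.2088]
ee_rot: [3.14, -0.003, -0.209]
contact_force: [1.2, 0.6, -0.0]
finger_gap: 0.0524
```

```bash
python3 -c "
from h import *
row([.461,.224,.12],1.774)"
```

```text
row [-0.1185 -0.3998  0.0879] [   0.2   -0.1 -113.6]
```

Call:
{"api": "send_rows", "payload": {
  "jaw": 1,
  "moves": "-0.119 -0.4 0.01 0 0 -113.6;-0.119 -0.4 0.01 0 0 -113.6;-0.119 -0.4 0.01 0 0 -113.6;-0.119 -0.4 0.01 0 0 -113.6;-0.119 -0.4 0.01 0 0 -113.6;-0.119 -0.4 0.01 0 0 -113.6;-0.119 -0.4 0.01 0 0 -113.6;-0.119 -0.4 0.01 0 0 -113.6;-0.119 -0.4 0.01 0 0 -113.6;-0.119 -0.4 0.01 0 0 -113.6;-0.119 -0.4 0.01 0 0 -113.6;-0.119 -0.4 0.05 0 0 -113.6;-0.119 -0.4 0.088 0 0 -113.6;-0.119 -0.4 0.088 0 0 -113.6;-0.119 -0.4 0.088 0 0 -113.6;-0.119 -0.4 0.088 0 0 -113.6;-0.119 -0.4 0.088 0 0 -113.6"
}}

```text
t: 7.25
ee_pos: [0.4601, 0.2254, 0.1185]
ee_rot: [3.14, -0.0, 1.773]
contact_force: [-0.0, -0.3, 0.3]
finger_gap: 0.0878
```

Run:
```python
from h import *
T=eyes.snapshot('top');S=eyes.snapshot('scene');cv2.imwrite('pics/top2.png',T);cv2.imwrite('pics/scene2.png',S)
row([.461,.224,.024],1.774)
a=cv2.resize(T[180:250,225:405],None,fx=4.3,fy=4.3,interpolation=2);b=cv2.resize(S[150:250,250:440],None,fx=4,fy=3*4/3,interpolation=2)
b=cv2.copyMakeBorder(b,0,0,0,774-760,0)
b=b[:290]
cv2.imwrite("pics/crop2.png",np.vstack([a,b]))
```

```text
row [-0.0016  0.0006  0.0945] [ 0.1 -0.  -0. ]
```

View pics/crop2.png

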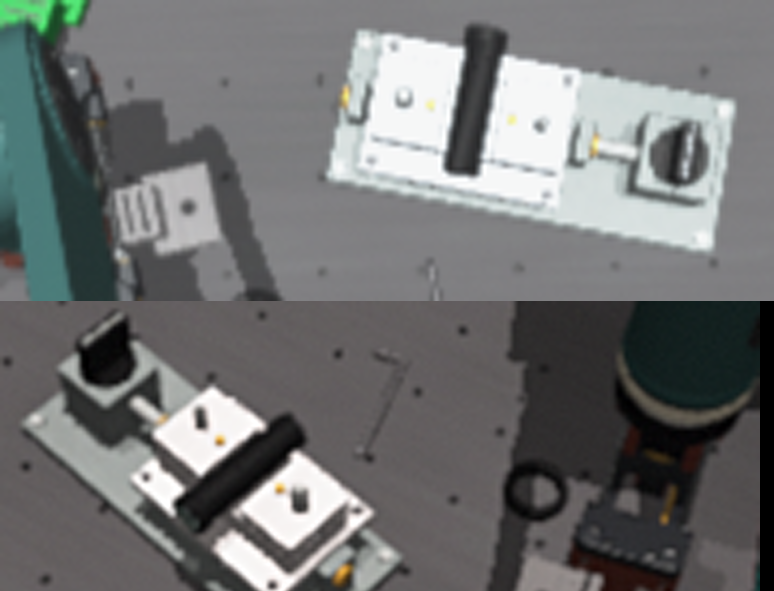

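The knob bar now lies along the stage x, and the arm is over the cover. The top-view crop shows the dowel tips near (404,96) and (541,122). I'll triangulate them from both views.

Run:
```python
from h import *
ct=lambda x,y:np.array((225+(x+.5)/4.3-.5,180+(y+.5)/4.3-.5))
cs=lambda x,y:np.array((250+(x+.5)/4-.5,150+(y-301+.5)/4-.5))
def tri(a,b):
    r=least_squares(lambda X:np.r_[proj("top",X)-a,proj("scene",X)-b],[.52,-.04,.1]);return r.x,r.fun
for n,a,b in(("big tip",ct(403,94),cs(300,489)),("small tip",ct(541,121),cs(200,409)),("plunger+",ct(431,105),cs(279,489)),("plunger-",ct(512,120),cs(220,440))):
    x,f=tri(a,b);print(n,x,f)
    print("   planes .12",plane("top",a,.12)[:2],plane("scene",b,.12)[:2]," .099",plane("top",a,.099)[:2],plane("scene",b,.099)[:2])
T=cv2.imread("pics/top2.png");S=cv2.imread("pics/scene2.png")
# expected projections for origin/yaw guess
o=np.array([.5265,-.043]);yw=-.21
w=lambda x,y,z:[*(o+Ro.from_euler('z',yw).as_matrix()[:2,:2]@[x,y]),z]
for nm,p in(("big",(0,.05,.12)),("small",(0,-.05,.12)),("padcorner",(.03,.07,.094)),("pc2",(-.03,.07,.094)),("pc3",(-.03,-.07,.094)),("pc4",(.03,-.07,.094))):
    t=proj("top",w(*p));s=proj("scene",w(*p));print(nm,((t-[225,180])*4.3+1.65).round(),((s-[250,150])*4+[1.5,302.5]).round())
```

```text
big tip [0.5382 0.0081 0.1147] [-0.1493  0.0814 -0.1539 -0.0166]
   planes .12 [0.5377 0.0076] [0.541  0.0104]  .099 [0.5408 0.0077] [0.5293 0.0029]
small tip [ 0.517  -0.0896  0.1132] [-0.0062  0.0036 -0.0067 -0.0009]
   planes .12 [ 0.5161 -0.089 ] [ 0.5209 -0.0865]  .099 [ 0.5189 -0.0907] [ 0.5088 -0.096 ]
plunger+ [ 0.5333 -0.0123  0.092 ] [-0.0153  0.0084 -0.0158 -0.0018]
   planes .12 [ 0.5294 -0.0119] [ 0.5487 -0.0019]  .099 [ 0.5323 -0.0122] [ 0.5372 -0.0096]
plunger- [ 0.5209 -0.0705  0.0935] [ 0.057  -0.0324  0.0607  0.0078]
   planes .12 [ 0.5173 -0.0687] [ 0.5358 -0.0594]  .099 [ 0.5201 -0.07  ] [ 0.5241 -0.0683]
big [405.  95.] [298. 482.]
small [545. 121.] [197. 401.]
padcorner [386.  55.] [288. 545.]
pc2 [371. 136.] [348. 493.]
pc3 [562. 172.] [210. 383.]
pc4 [577.  90.] [151. 431.]
```

Call:
{"api": "send_rows", "payload": {
  "moves": "-0.001 0.001 0.05 0 0 0;-0.001 0.001 0.08 0 0 0;-0.001 0.001 0.0935 0 0 0;-0.001 0.001 0.0935 0 0 0;-0.001 0.001 0.0935 0 0 0"
}}

```text
t: 7.85
ee_pos: [0.4608, 0.2246, 0.0247]
ee_rot: [3.141, -0.0, 1.774]
contact_force: [0.2, -0.2, 1.0]
finger_gap: 0.0876
```

Call:
{"api": "send_rows", "payload": {
  "jaw": -1,
  "moves": "0 0 0 0 0 0;0 0 0 0 0 0;0 0 0 0 0 0;0 0 0 0 0 0;0 0 0 0 0 0;0 0 0 0 0 0;0 0 0 0 0 0;0 0 0 0 0 0;0 0 0 0 0 0;0 0 0 0 0 0"
}}

```text
t: 8.85
ee_pos: [0.4605, 0.2245, 0.0242]
ee_rot: [3.141, 0.0, 1.774]
contact_force: [0.2, -0.3, 1.7]
finger_gap: 0.0398
```

Call:
{"api": "send_rows", "payload": {
  "moves": "0 0 0 0 0 0;0 0 0 0 0 0;0 0 -0.02 0 0 0;0 0 -0.05 0 0 0;0 0 -0.08 0 0 0;0 0 -0.11 0 0 0;0 0 -0.136 0 0 0;0 0 -0.136 0 0 0;0 0 -0.136 0 0 0"
}}

```text
t: 9.75
ee_pos: [0.4598, 0.2243, 0.1595]
ee_rot: [-3.141, 0.0, 1.774]
contact_force: [0.7, -0.4, -4.2]
finger_gap: 0.0399
```

Run:
```python
from h import *
s=bot.state();print(s['finger_gap'],s['contact_force'],s['moment'],s['ee_rot'],s['ee_pos'])
row([.5273,-.0412,.16],1.359)
```

```text
0.03987466885874921 [ 0.7403 -0.4496 -4.1962] [-0.0957  0.0446  0.0078] [-3.1411  0.0001  1.7738] [0.4598 0.2243 0.1595]
row [-0.2736  0.0126 -0.0004] [-0.   0.  23.8]
```

Call:
{"api": "send_rows", "payload": {
  "moves": "-0.03 0.001 0 0 0 3;-0.07 0.003 0 0 0 7;-0.11 0.005 0 0 0 12;-0.15 0.007 0 0 0 16;-0.19 0.009 0 0 0 20;-0.23 0.011 0 0 0 23.8;-0.26 0.012 0 0 0 23.8;-0.274 0.0125 0 0 0 23.8;-0.274 0.0125 0 0 0 23.8;-0.274 0.0125 0 0 0 23.8;-0.274 0.0125 0 0 0 23.8"
}}

```text
t: 10.85
ee_pos: [0.5268, -0.0399, 0.1595]
ee_rot: [-3.14, -0.0, 1.36]
contact_force: [0.6, -0.3, -2.4]
finger_gap: 0.0401
```

Run:
```python
from h import *
s=bot.state();print(s['finger_gap'],s['contact_force'],s['moment'],s['ee_rot'],s['ee_pos'])
T=eyes.snapshot('top');S=eyes.snapshot('scene');cv2.imwrite('pics/top3.png',T);cv2.imwrite('pics/scene3.png',S)
a=cv2.resize(T[170:245,285:405],None,fx=4,fy=4,interpolation=2);b=cv2.resize(S[130:240,250:370],None,fx=4,fy=4,interpolation=2)
c=np.zeros((440,400,3),np.uint8)
a=cv2.resize(T[170:250,300:380],(320,320),interpolation=2);c[:320,:320]=a
cv2.imwrite("pics/crop3.png",np.hstack([c[:,:320],b]))
row([.5273,-.0412,.16],1.359)
```

```text
0.04011827445589929 [ 0.5554 -0.3378 -2.3604] [-0.0487  0.1128  0.0151] [-3.1397 -0.0004  1.3596] [ 0.5268 -0.0399  0.1595]
row [-0.0012  0.0003 -0.    ] [-0.  -0.   0.1]
```

View pics/crop3.png

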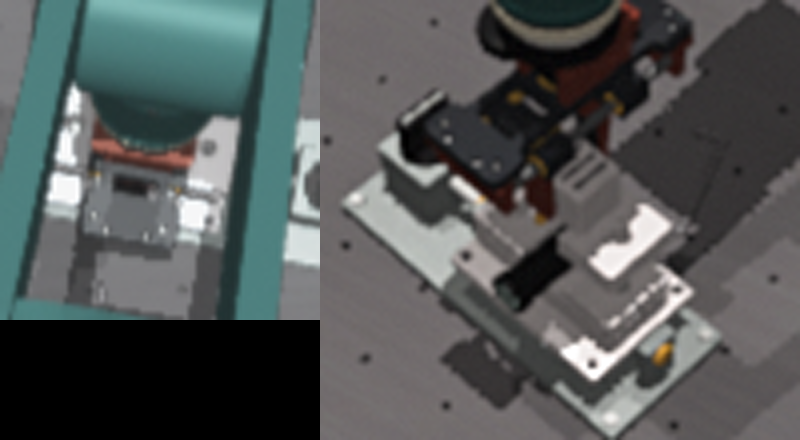

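The cover is held over the stage, and the small hole shows in the top crop at about (209,148), which is full-image (352,207). I'll compare it with the small dowel, measured in the same camera.

Run:
```python
from h import *
T=cv2.imread("pics/top3.png");T2=cv2.imread("pics/top2.png")
g=cv2.cvtColor(T,6);print(g[202:212,347:358]);
c=dark(T,(351.8,206.6),3);z=bot.state()["ee_pos"][2]-.024+.02
print("hole small",c,plane("top",c,z)[:2])
g=cv2.cvtColor(T2,6);print(g[203:213,345:358]);print(g[196:208,313:326])
y=Ro.from_euler('z',-.211).as_matrix()[:,1]
tcp=bot.state()["ee_pos"];print("expected hole_small if centred",(tcp-.05*y)[:2],"small dowel from face est",([.5273,-.0412]-.05*y[:2]))
```

```text
[[ 47  50  68 117 171 191 192 192 192 191 190]
 [ 52  64 109 169 190 193 191 192 191 192 189]
 [ 68  83 142 181 177 182 186 192 192 192 189]
 [ 74  82 137 156 136 135 147 187 192 192 190]
 [ 64  81 139 140 120 121 120 172 190 191 189]
 [ 59  85 149 137 109 114 127 175 192 192 189]
 [ 69 103 173 161 126 127 157 186 193 191 187]
 [117 133 185 188 179 177 186 192 193 191 186]
 [152 164 190 196 194 192 194 193 194 191 183]
 [148 182 193 198 196 194 195 194 193 191 181]]
hole small [351.5123 206.5327] [ 0.5149 -0.0894]
[[247 247 247 247 247 247 247 247 247 247 247 247 246]
 [247 247 247 247 247 247 247 247 247 247 247 247 246]
 [247 247 247 247 247 247 246 247 247 247 247 247 246]
 [246 247 247 247 246 246 243 246 247 247 247 247 245]
 [245 247 247 246 240 221 216 234 246 247 247 246 241]
 [244 246 247 245 191 162 203 215 246 247 247 246 237]
 [246 247 247 245 161 129 175 233 246 247 247 246 227]
 [247 247 247 246 224 162 190 245 247 247 247 246 230]
 [247 247 247 246 245 242 243 246 247 247 247 246 211]
 [247 247 247 247 247 246 246 247 247 247 247 245 188]]
[[241 246 247 247 247 247 247 247 247 247 247 247 247]
 [239 246 247 247 247 247 247 247 247 247 247 247 247]
 [245 247 247 247 247 247 247 247 247 247 247 247 247]
 [246 247 247 247 246 246 246 246 247 247 247 247 247]
 [247 247 247 246 234 233 228 234 246 247 247 247 247]
 [246 247 246 240 213 242 239 204 246 247 247 247 247]
 [246 247 246 235 187 239 237 180 240 246 247 246 245]
 [247 247 246 235 155 184 181 158 237 246 246 240 239]
 [247 247 246 244 169 140 142 187 245 247 246 236 236]
 [247 247 247 246 241 227 228 243 246 247 246 239 229]
 [247 247 247 247 246 245 245 246 247 247 247 246 244]
 [247 247 247 247 247 247 247 247 247 247 247 247 246]]
expected hole_small if centred [ 0.5168 -0.0889] small dowel from face est [ 0.5168 -0.0901]
```

Call:
{"api": "send_rows", "payload": {
  "moves": "-0.001 0 0 0 0 0;-0.001 0 0.005 0 0 0;-0.001 0 0.01 0 0 0;-0.001 0 0.014 0 0 0;-0.001 0 0.017 0 0 0;-0.001 0 0.02 0 0 0;-0.001 0 0.022 0 0 0;-0.001 0 0.024 0 0 0;-0.001 0 0.024 0 0 0"
}}

```text
t: 11.85
ee_pos: [0.5279, -0.0416, 0.1363]
ee_rot: [3.141, -0.001, 1.358]
contact_force: [2.2, 4.2, -1.4]
finger_gap: 0.0398
```

Run:
```python
from h import *
s=bot.state();print(s['finger_gap'],s['contact_force'],s['moment'],s['ee_rot'],s['ee_pos'])
```

```text
0.039808446828878706 [ 2.1797  4.2087 -1.4327] [ 0.9529 -0.1411 -0.077 ] [ 3.1412 -0.0014  1.3579] [ 0.5279 -0.0416  0.1363]
```

Call:
{"api": "send_rows", "payload": {
  "moves": "0.001 0.0005 0 0 0 0;0.001 0.0005 0.003 0 0 0;0.001 0.0005 0.006 0 0 0;0.001 0.0005 0.008 0 0 0;0.001 0.0005 0.008 0 0 0"
}}

```text
t: 12.35
ee_pos: [0.5281, -0.0411, 0.1276]
ee_rot: [-3.141, -0.001, 1.358]
contact_force: [1.4, 4.3, -2.2]
finger_gap: 0.0401
```

Run:
```python
from h import *
s=bot.state();print(s['finger_gap'],s['contact_force'],s['moment'],s['ee_rot'],s['ee_pos'])
```

```text
0.040134144162502924 [ 1.4491  4.3068 -2.1852] [ 1.0156  0.0197 -0.0468] [-3.1409 -0.0006  1.3582] [ 0.5281 -0.0411  0.1276]
```

Call:
{"api": "send_rows", "payload": {
  "moves": "0.0015 0 0 0 0 0;0.0015 0 0.003 0 0 0;0.0015 0 0.005 0 0 0;0.0015 0 0.007 0 0 0;0.0015 0 0.007 0 0 0"
}}

```text
t: 12.85
ee_pos: [0.5285, -0.0406, 0.1214]
ee_rot: [-3.142, 0.001, 1.359]
contact_force: [-3.1, -0.0, 6.0]
finger_gap: 0.04
```

Run:
```python
from h import *
s=bot.state();print(s['finger_gap'],s['contact_force'],s['moment'],s['ee_rot'],s['ee_pos'])
```

```text
0.03999995179838938 [-3.0796 -0.0401  6.0156] [-0.1112  0.6923 -0.0465] [-3.1415  0.001   1.3587] [ 0.5285 -0.0406  0.1214]
```

Call:
{"api": "send_rows", "payload": {
  "moves": "0 -0.0008 0.001 0 0 0;0 -0.0008 0.002 0 0 0;0 -0.0008 0.003 0 0 0;0 -0.0008 0.004 0 0 0;0 -0.0008 0.004 0 0 0;0 -0.0008 0.004 0 0 0"
}}

```text
t: 13.45
ee_pos: [0.5285, -0.0406, 0.1184]
ee_rot: [3.14, 0.001, 1.359]
contact_force: [-2.5, -0.4, 10.5]
finger_gap: 0.0401
```

Run:
```python
from h import *
s=bot.state();print(s['finger_gap'],s['contact_force'],s['moment'],s['ee_rot'],s['ee_pos'])
```

```text
0.04008553142833089 [-2.4875 -0.4255 10.5119] [-0.0533  0.7495 -0.0336] [3.1398 0.001  1.3586] [ 0.5285 -0.0406  0.1184]
```

Call:
{"api": "send_rows", "payload": {
  "moves": "0 0 0.001 0 0 0;0 0 0.002 0 0 0;0 0 0.003 0 0 0;0 0 0.003 0 0 0;0 0 0.003 0 0 0"
}}

```text
t: 13.95
ee_pos: [0.5286, -0.0406, 0.1181]
ee_rot: [3.139, 0.001, 1.359]
contact_force: [-10.5, -0.7, 35.2]
finger_gap: 0.0399
```

Run:
```python
from h import *
s=bot.state();print(s['finger_gap'],s['contact_force'],s['moment'],s['ee_rot'],s['ee_pos'])
T=eyes.snapshot('top');S=eyes.snapshot('scene');cv2.imwrite('pics/scene4.png',S)
b=cv2.resize(S[140:240,250:360],None,fx=5.5,fy=5.5,interpolation=2)
cv2.imwrite("pics/crop4.png",b)
s=bot.state();print(s['contact_force'],s['ee_pos'])
```

```text
0.03991742629828445 [-10.5492  -0.6613  35.182 ] [0.2529 2.4505 0.0313] [3.1389 0.0011 1.3589] [ 0.5286 -0.0406  0.1181]
[-9.645   0.2076 36.6899] [ 0.5286 -0.0406  0.1181]
```

View pics/crop4.png

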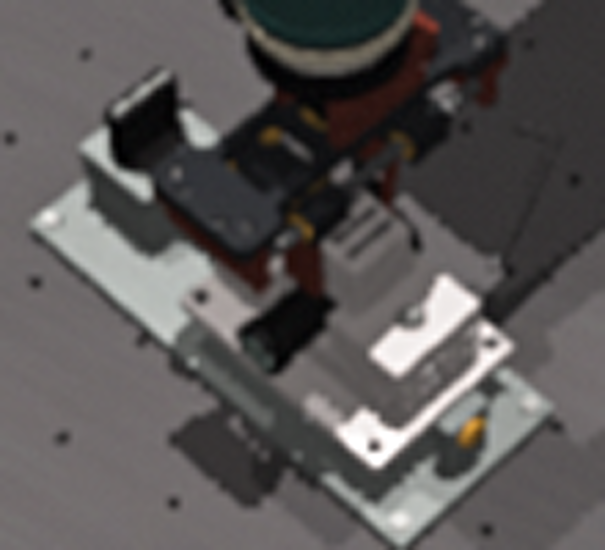

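Call:
{"api": "send_rows", "payload": {
  "moves": "0 -0.001 -0.001 0 0 0;0 -0.001 -0.0015 0 0 0;0 -0.001 -0.0015 0 0 0;0 -0.001 -0.0015 0 0 0;0 -0.001 -0.0015 0 0 0"
}}

```text
t: 14.55
ee_pos: [0.5285, -0.0406, 0.1182]
ee_rot: [3.138, 0.001, 1.359]
contact_force: [-4.5, -0.5, 20.1]
finger_gap: 0.0399
```

Run:
```python
from h import *
s=bot.state();print(s['finger_gap'],s['contact_force'],s['moment'],s['ee_rot'],s['ee_pos'])
S=cv2.imread('pics/scene4.png');S2=cv2.imread('pics/scene2.png')
# knob/gearbox patch unchanged since levelling? big dowel tip in hole?
d=cv2.absdiff(S,S2)[145:175,265:280];print("knob patch diff",d.mean())
# platform edge corner (far end bracket) shift between pictures
p=S[195:235,300:345].astype(np.float32).mean(2);q=S2[195:235,300:345].astype(np.float32).mean(2)
print(cv2.phaseCorrelate(p[20:],q[20:]))
```

```text
0.039946015824177075 [-4.523  -0.4599 20.1031] [0.0201 1.1499 0.0227] [3.1376 0.001  1.3587] [ 0.5285 -0.0406  0.1182]
knob patch diff 11.653333333333334
((0.6045185775486033, -0.21141640195454414), 0.9693137489424811)
```

```bash
python3 -c "
from h import *
print(bot.hand_in())
s=bot.state();print(s['t'],s['finger_gap'],s['contact_force'],s['ee_rot'],s['ee_pos'])"
```

```text
the job is handed in; nothing more can be done
None
the job is handed in; nothing more can be done
```

I turned the knob clockwise by about 0.85 rad to level the platform. Then I set the aluminium cover onto the dowels, large hole over large dowel, pressed it shut, and handed the job in while still holding it. No verdict was reported. The last reading was at t = 14.6 s, against the 51 s limit.

**Last checks:**
- **Closed:** the tool stopped at z = 0.118 m, the height expected with the halves flush. Force rose steeply there, from about 10 N to 35 N for roughly 3 mm more commanded travel. I eased it to a steady 20 N down, and the height did not change.
- **Grip and angle:** the fingers were at 39.9 mm on the 40 mm block, with no sign of slipping. The tool was tilted under 0.005 rad. Its yaw was within about 0.002 rad of the measured stage yaw.
- **Level:** after the turn, the tool gripping the knob read a yaw of -0.210 rad, against a measured stage yaw of about -0.21. The picture after release showed the bar in line with the stage's x axis.

**Less certain:**
- **Level after pressing:** this was not shown independently. My image comparison of the knob (mean pixel difference 12) and platform edge (0.6 px shift) was inconclusive because of shadows and the cover in view.
- **Side force:** about 4.5 N sideways was left on the tool at hand-in.
- **Gap at each dowel:** this was judged from tool height and force, not measured in an image.

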